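# Stow the probe microscope's optics in their accessory tray

## Robot

A 6-joint arm with a two-finger parallel gripper is mounted at the origin on the work surface. World frame = base frame: x ahead of the robot, y to its left, z up, the work surface at z = 0. Lengths are in m, angles in rad, forces in N, time in s.
With the tool pointing down it reaches from about 0.275 to 0.725 m from the base axis. Payload 5.6 kg.
Tool frame: the origin (TCP) lies midway between the tips of the shut fingers; the grasp point (between the pads) lies 19 mm behind it; x points along the fingers, y is the direction in which the jaws open and shut, and the axes are right-handed (so a half turn about x gives the same grasp; the last joint's range is limited). The gripper opens to 85 mm and grips with 20 to 120 N. Pads are 22 mm wide; open, the fingers measure 114 mm over their backs; the gripper's body (76 mm by 85 mm) begins 54 mm behind the grasp point. The pads swing forward as they close: fully open they stand 13 mm farther back than shut.
Start: joints at [-0.97, 0.255, 0.108, 0, -1.424, -0.285], TCP at [0.171, -0.523, 0.231] pointing down, gripper open.
Joint ranges: [-2.95, 2.95], [-1.21, 1.97], [-1.09, 1.5], [-2.87, 1.71], [-2.94, -0.07], [-3.05, 3.05]. Speed limits (rad/s): [2.57, 2.57, 3.14, 3.14, 3.14, 3.14].

## Interface

Orientations are given as [roll, pitch, yaw] about the fixed x, y, z axes, in that order (R = Rz(yaw) Ry(pitch) Rx(roll)).
In Python, from plant import robot, imaging, job gives the robot as it stands. The module is installed in compiled form; this text tells all that it offers.
- The arm moves only by the tool step_arm, never from a script. Its arguments are lists of equal length, an entry for each row: "claw": the opening in per cent of the stroke, from 0 (shut) to 100 (fully open); "slide": the shift along the tool's x, y, z in mm, a list of three; "yaw": the turn about the tool's x in rad. In form: {"claw": [claw, ...], "slide": [[x, y, z], ...], "yaw": [yaw, ...]}. A call has 1 to 12 rows; each row shifts and turns the commanded pose from where the row before left it, along the tool's axes as they then stand; what a row does not reach is not made up. A row lasts 1/10 s, in which the tool goes at most 50 mm and 8.59 degrees, less where a joint would pass 70% of its speed; a pose out of reach is approached as far as the arm can. A call with a gripper value outside its range is refused whole. The fingers move at their own pace and stop on an object; the grip force is fixed at half the most. Time passes only in rows, so rows that do not move let the fingers close. It gives the time, the measured TCP pose, the force and the opening at its end, in the units of the state.
- robot.read_state(): the state, without advancing time (a new reading comes with each control period).
- imaging.snapshot(name): name is "scene" or "side" or "wrist"; returns a dict with "color" (400x640x3 uint8, red, green, blue), "intrinsics" (3x3 intrinsics, pixels), "extrinsics" (4x4, takes a point from camera to world coordinates). Camera axes: x right, y up, looking along -z (the intrinsics and any distortion apply to the point x, -y, -z); pixel columns grow to the right and rows downward; lengths in m; the calibration is good to about 2 mm. A picture is of the moment at which its call begins. There is no depth.
- job.hand_in(): hands the job in, once; it reports no verdict.
The state is a dict: "clock": time; "joint_positions": joint angles; "dq": joint speeds; "effort": joint torques, N m; "position": TCP position; "ee_rot": TCP orientation; "ft_force": force on the tool from outside, world axes, zero at the start; "torque": the same for the moment, N m; "gripper_width": opening from 0.0 (shut) to 1.0 (fully open).
Only numpy, scipy, OpenCV 4.12 (cv2) and the standard library are available. Lean on these libraries where they do the work, as an engineer would, in place of code of your own. Each camera call takes 0.05 s, during which the arm holds its last target. There are 200 camera calls.

## Task

The probe-station microscope's spare optics have been cleaned and stand on the mat. Put them away upright in the accessory tray: the eyepiece, the objective and the auxiliary lens each fully down in the round pocket that fits it (narrow, middle and wide), and the objective covered with its bell-shaped dust cap, sitting squarely home over the conical nose. Handle them as optics: keep them upright, set them down gently instead of dropping or ramming them in, and do not disturb the filter cube already in the tray, the bottle or the probe positioner.

Things in the scene. Friction and masses are not known exactly. Their poses are not given: they have to be found in the camera images.
- objective_mid (a point): Microscope objective, bare metal, nose up, 72 mm tall, 0.28 kg. Up from its foot: thread 26 mm diameter for 5 mm; barrel 39 mm diameter from 5 to 50 mm (grip it here); flat shoulder at 50 mm; conical nose from 30 mm diameter at 50 mm to 18 mm at 72 mm, small dark lens on top. Point: on the axis, half-way up (36 mm above the foot); z up.
- cap_mid (a point): White bell-shaped dust cap, 50 mm tall, 35 g, open end down. Up from its rim: hollow skirt, outside 40 mm diameter tapering to 27 at 24 mm, hollow 34 tapering to 22 mm, ceiling at 24 mm; then a plain solid neck, 26 mm diameter, 24 to 50 mm up (grip it here). Home, its rim rests on the objective's shoulder, about 2 mm play round the nose. Point: on the axis, 25 mm above the rim; z up.
- eyepiece_mid (a point): Black microscope eyepiece standing barrel down, 58 mm tall, 0.11 kg. From the foot up: slim steel barrel 23 mm diameter for 24 mm; wide head 40 mm diameter from 24 to 58 mm (grip it here) with a dished eye lens on top. It belongs in the narrow pocket. The point is on its axis, half-way up (29 mm above its foot); z up.
- auxlens_mid (a point): Auxiliary lens in a short wide dark steel mount with a large glass on top, 36 mm tall, 0.18 kg. From the foot up: thread 52 mm diameter for 5 mm, then 58 mm diameter from 5 to 36 mm. Grip it across the diameter, fingertips at least 13 mm above its foot, for the pocket's block hides its lowest 10 mm. The point is on its axis, half-way up (18 mm above its foot); z up.
- narrow_pocket_floor (a point): Grey insert block, 84 x 84 x 16 mm, fixed in the tray, with a round pocket 35 mm in diameter, for the eyepiece's barrel. It is 10 mm deep, dark-lined, its upper 5 mm flaring to a mouth of 40 mm. Point: centre of the pocket's floor, 10 mm below the block's top; z up, x and y along the block's sides. The four blocks stand 2 by 2, 86 mm apart, in any arrangement.
- middle_pocket_floor (a point): Grey insert block, 84 x 84 x 16 mm, fixed in the tray, with a round pocket 51 mm in diameter, for the objective. It is 10 mm deep, dark-lined, its upper 5 mm flaring to a mouth of 56 mm. Point: centre of the pocket's floor, 10 mm below the block's top; z up, x and y along the block's sides. The four blocks stand 2 by 2, 86 mm apart, in any arrangement.
- wide_pocket_floor (a point): Grey insert block, 84 x 84 x 16 mm, fixed in the tray, with a round pocket 70 mm in diameter, for the auxiliary lens. It is 10 mm deep, dark-lined, its upper 5 mm flaring to a mouth of 75 mm. Point: centre of the pocket's floor, 10 mm below the block's top; z up, x and y along the block's sides. The four blocks stand 2 by 2, 86 mm apart, in any arrangement.
- cube_mid (a point): Dark metal filter cube, 40 x 40 x 34 mm, loose, already stowed in the square pocket of the fourth block; its foot is level with the other pockets' floors. Leave it. The point is its centre; z up.
- positioner: Probe micropositioner, a bystander: stacked dark slides with three micrometer knobs on a 62 x 52 mm magnetic base, 115 mm tall, with a thin probe arm that reaches 82 mm out along its own -x. Origin at the centre of its underside.
- bottle: Amber glass bottle of lens cleaner, 42 mm diameter, 95 mm tall, a bystander. Origin at the centre of its underside.
There are look-alikes about, which are no part of the job. Leave any blue look-alike of the part that bears auxlens_mid alone.

How it is judged:
By the outcome, as a careful person would: the job done as asked, in the order asked, and still so for the second after the job is handed in, with the robot touching nothing.
It also fails if it takes over 120 s, if anything falls off the work surface, if the arm or the gripper's body presses on something with over 40 N, if the wrist force passes 120 N, or if a joint passes its speed limit or range.

## Working session

There is one attempt and no reset: what is moved stays moved. The work goes in short steps, Python scripts to look and compute and a tool call to move; the robot and the scene stay as the last step left them, time stands still between calls to the robot, and variables do not carry over. Pictures are saved under pics/ and viewed, about 12 in all and at most 16, crops included, and the job is handed in when it is done.

Besides the shell and the picture viewer there is one more tool, called after ">>>" in YAML: its name, and indented under it one key for each argument. step_arm: Moves the arm, as the interface text tells. Its arguments: {"type":"object","properties":{"claw":{"type":"array"},"slide":{"type":"array"},"yaw":{"type":"array"}},"required":["claw","slide","yaw"]}

```bash
mkdir -p pics
cat > h.py <<'E'
import numpy as np, cv2, pickle
from plant import robot, imaging, job
def snap(cam, name):
    s=imaging.snapshot(cam); pickle.dump(s,open(f'pics/{name}.pkl','wb'))
    cv2.imwrite(f'pics/{name}.png', s['color'][:,:,::-1]); return s
def load(n): return pickle.load(open(f'pics/{n}.pkl','rb'))
def ray(s,u,v):
    K=np.array(s['intrinsics']);E=np.array(s['extrinsics'])
    d=np.linalg.inv(K)@[u,v,1]; d=E[:3,:3]@(d*[1,-1,-1]); return E[:3,3],d
def atz(s,u,v,z):
    o,d=ray(s,u,v); return o+d*(z-o[2])/d[2]
def proj(s,p):
    K=np.array(s['intrinsics']);E=np.array(s['extrinsics'])
    c=E[:3,:3].T@(np.array(p)-E[:3,3]); q=K@(c*[1,-1,-1]); return q[:2]/q[2]
def crop(n,x0,y0,x1,y1,f,out):
    im=cv2.imread(f'pics/{n}.png')[y0:y1,x0:x1]; cv2.imwrite(f'pics/{out}.png',cv2.resize(im,None,fx=f,fy=f,interpolation=cv2.INTER_CUBIC))
E
python3 - <<'E'
from h import *
for c in('scene','side','wrist'):
    s=snap(c,c+'0');print(c,{k:v for k,v in s.items() if k!='color'})
print(robot.read_state())
a=[cv2.imread(f'pics/{c}0.png') for c in('scene','side')]
E
```

```text
scene {'intrinsics': array([[393.65287965,   0.        , 323.85494178],
       [  0.        , 393.65287965, 190.71291026],
       [  0.        ,   0.        ,   1.        ]]), 'extrinsics': array([[ 0.39450413, -0.5749374 ,  0.71680784,  1.17511052],
       [ 0.91876118,  0.2335281 , -0.3183434 , -0.28274213],
       [ 0.01563275,  0.784163  ,  0.62035796,  0.55926279],
       [ 0.        ,  0.        ,  0.        ,  1.        ]])}
side {'intrinsics': array([[447.47972771,   0.        , 308.58924313],
       [  0.        , 447.47972771, 200.44986545],
       [  0.        ,   0.        ,   1.        ]]), 'extrinsics': array([[ 0.94676635,  0.17619255, -0.26942469,  0.34790195],
       [-0.32163576,  0.48246276, -0.81472702, -0.74622635],
       [-0.01356145,  0.85801274,  0.51344934,  0.5238448 ],
       [ 0.        ,  0.        ,  0.        ,  1.        ]])}
wrist {'intrinsics': array([[297.35355335,   0.        , 323.90034152],
       [  0.        , 297.35355335, 196.65372218],
       [  0.        ,   0.        ,   1.        ]]), 'extrinsics': array([[-0.31059268, -0.90450898, -0.29
[... 180 characters left out ...]
.        ,  1.        ]])}
{'clock': 0.15, 'joint_positions': array([-9.70378440e-01,  2.55645633e-01,  1.07282580e-01, -3.09621969e-04,
       -1.42391562e+00, -2.84604131e-01]), 'dq': array([ 5.39441508e-06, -1.95127019e-03,  2.69556244e-03,  1.68047889e-03,
        8.17117630e-04,  1.45238152e-03]), 'effort': array([-5.15500360e-04, -3.86939335e+01,  2.38081402e+01,  5.36661565e+00,
       -4.56959970e-03,  5.88677182e-06]), 'position': array([ 0.17073972, -0.52243006,  0.23058451]), 'ee_rot': array([1.65168791, 1.56928268, 1.96745613]), 'ft_force': array([ 0.38365639, -0.47477899,  0.32789245]), 'torque': array([ 0.01678681, -0.01279701, -0.00271252]), 'gripper_width': 1.001343659114345}
```

View pics/scene0.png

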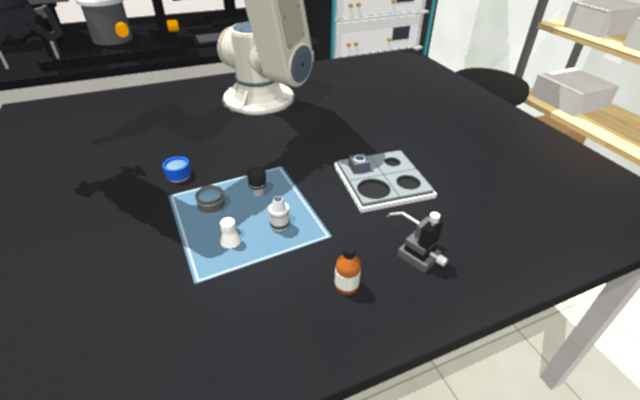

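View pics/side0.png

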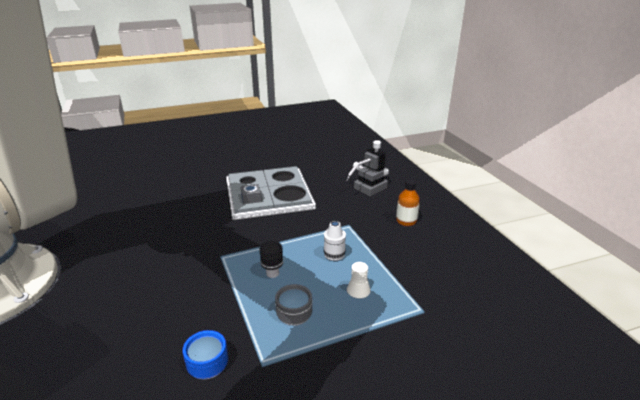

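Blue look-alike: scene (177,168), side (206,353). Leave it. The dark aux lens is at scene (210,198), side (293,303). I'll confirm this in enlarged crops.

Run:
```python
from h import *
crop('scene0',150,140,350,260,4,'c1'); crop('side0',180,220,400,385,3.6,'c2')
a=cv2.imread('pics/scene0.png')[145:215,330:440];b=cv2.imread('pics/side0.png')[160:220,220:330]
f=lambda i:cv2.resize(i,(770,int(i.shape[0]*7)),interpolation=cv2.INTER_CUBIC)
x=np.vstack([f(a),f(b)]);print(x.shape);cv2.imwrite('pics/c3.png',cv2.resize(x,None,fx=.64,fy=.64))
```

```text
(910, 770, 3)
```

View pics/c1.png

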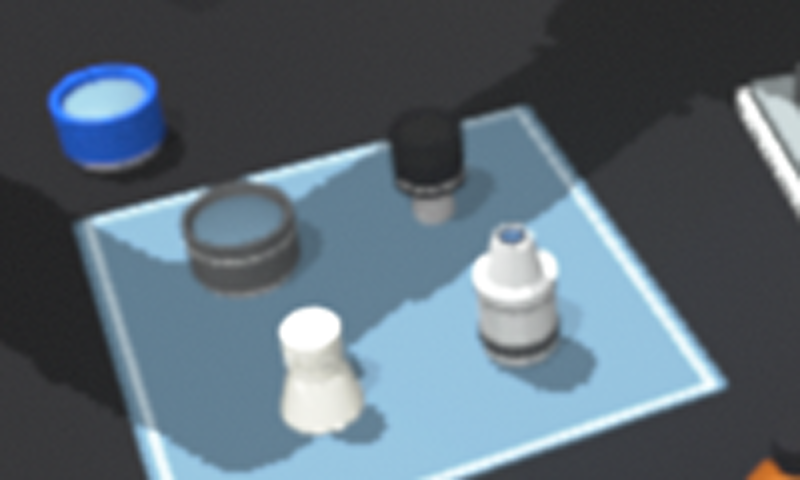

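View pics/c2.png

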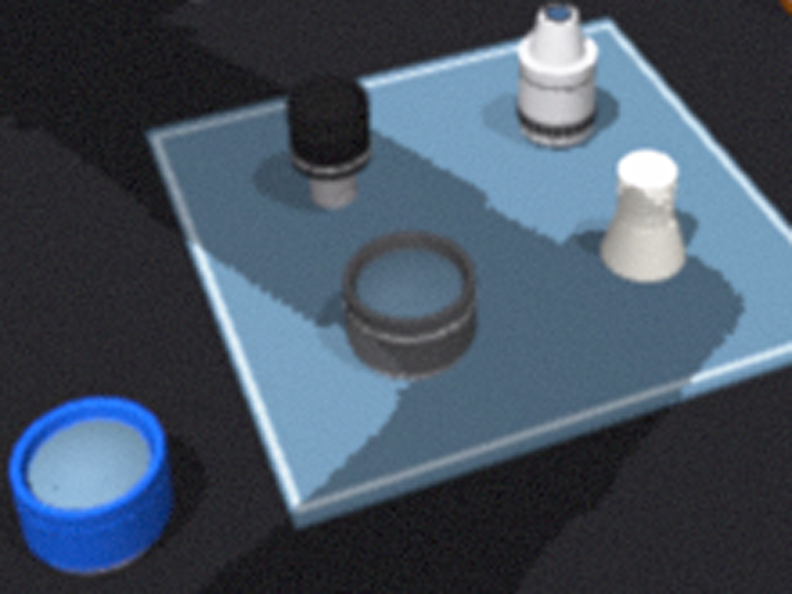

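View pics/c3.png

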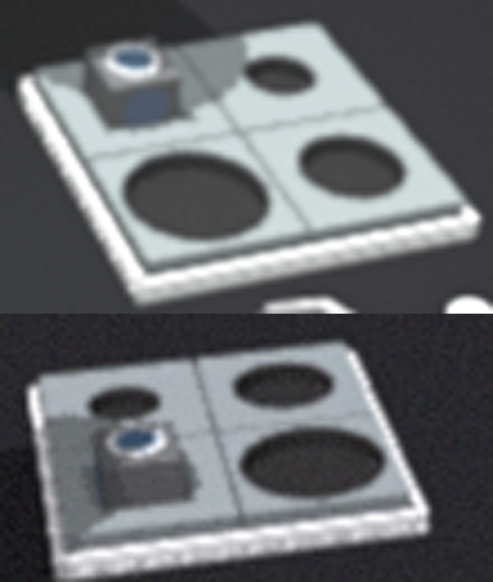

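Confirmed: the dark-mounted lens at scene (210,194), side (293,297) is the aux lens, while the blue one off the mat is the look-alike. The pockets in the scene image are narrow (392,161), middle (408,182) and wide (374,188). Next I'll triangulate.

```bash
cat >> h.py <<'E'
def tri(obs):
    A=np.zeros((3,3));b=np.zeros(3)
    for s,u,v in obs:
        o,d=ray(s,u,v);d=d/np.linalg.norm(d);P=np.eye(3)-np.outer(d,d);A+=P;b+=P@o
    p=np.linalg.solve(A,b); return p,[np.round(proj(s,p)-[u,v],1) for s,u,v in obs]
E
python3 - <<'E'
from h import *
S=load('scene0');D=load('side0')
f=lambda x,y,ox,oy,k:((x+.5)/k-.5+ox,(y+.5)/k-.5+oy)
o={'aux':((240,216),(409,279)),'eye':((427,133),(329,104)),'obj':((512,235),(558,14)),'cap':((311,329),(647,171)),'matR':((718,384),(608,22)),'matTop':((522,108),(152,133))}
for k,(a,b) in o.items(): print(k,*[np.round(x,4) for x in tri([(S,*f(*a,150,140,4)),(D,*f(*b,180,220,3.6))])])
t={'nar':((281,75),(124,403)),'mid':((352,166),(283,385)),'wide':((196,196),(312,462)),'X':((240,130),(220,437))}
for k,(a,b) in t.items(): print(k,*[np.round(x,4) for x in tri([(S,*f(*a,330,145,4.48)),(D,*f(b[0],b[1]-313.6,220,160,4.48))])])
for c,s in(('pos',(420,262)),('bot',(347,290)),('blue',(177,176))): print(c,atz(S,*s,0).round(3))
E
```

```text
aux [ 0.4872 -0.2411  0.0348] [[ 0.  -0. ]
 [ 0.   0.1]]
eye [ 0.4803 -0.1356  0.056 ] [[ 0.1 -0.2]
 [ 0.1  0.2]]
obj [ 0.6021 -0.1256  0.0739] [[ 0.1 -0.2]
 [ 0.1  0.2]]
cap [ 0.6059 -0.2271  0.0509] [[ 0.1 -0.2]
 [ 0.2  0.2]]
matR [ 0.6669 -0.0433  0.0015] [[ 0.1 -0.2]
 [ 0.2  0.2]]
matTop [ 0.4019 -0.0584  0.0021] [[ 0.1 -0.2]
 [ 0.2  0.3]]
nar [0.5064 0.1969 0.0187] [[ 0.1 -0.2]
 [ 0.1  0.2]]
mid [0.592  0.1876 0.0186] [[ 0.1 -0.2]
 [ 0.1  0.2]]
wide [0.5829 0.1019 0.0182] [[ 0.1 -0.3]
 [ 0.2  0.3]]
X [0.5455 0.1476 0.0185] [[-0.3  0.7]
 [-0.4 -0.7]]
pos [0.794 0.086 0.   ]
bot [ 0.8   -0.068  0.   ]
blue [ 0.345 -0.297  0.   ]
```

Eyepiece (0.480,-0.136), objective (0.602,-0.126), aux (0.487,-0.241), cap (0.606,-0.227). The mat top is at about 1.5 mm and the block tops at about 19 mm, so the pocket floors are at about 9 mm. First I'll move above the eyepiece.

>>> step_arm:
  claw: [70,70,70,70,70,70,70,70,70,70,70,70]
  slide:
    - [0,22.6,34.5]
    - [0,22.6,34.5]
    - [0,22.6,34.5]
    - [0,22.6,34.5]
    - [0,22.6,34.5]
    - [0,22.6,34.5]
    - [0,22.6,34.5]
    - [0,22.6,34.5]
    - [0,22.6,34.5]
    - [0,22.6,34.5]
    - [0,22.6,34.5]
    - [0,22.6,34.5]
  yaw: [0,0,0,0,0,0,0,0,0,0,0,0]

```text
clock: 1.35
position: [0.4808, -0.1348, 0.2312]
ee_rot: [2.514, 1.571, 2.83]
ft_force: [1.0, -1.2, 0.2]
gripper_width: 0.699
```

```bash
cat >> h.py <<'E'
from scipy.spatial.transform import Rotation as Ro
def delta(x,y,z):
    t=robot.read_state(); R=Ro.from_euler('xyz',t['ee_rot']).as_matrix()
    d=R.T@(np.array([x,y,z])-t['position']); print('clk %.1f'%t['clock'],'pos',t['position'].round(4),'F',t['ft_force'].round(1),'w %.3f'%t['gripper_width'],'slide mm',(d*1000).round(1), 'R', R.round(3)[:2,1:].ravel(), 'q',t['joint_positions'].round(2))
E
python3 -c "
from h import *
delta(.480,-.1355,.0275)"
```

```text
clk 1.4 pos [ 0.4808 -0.1348  0.2312] F [ 1.  -1.2  0.2] w 0.699 slide mm [203.7  -0.4  -0.9] R [-0.311  0.95   0.95   0.311] q [ 0.04  0.15 -0.02 -0.   -1.4  -1.3 ]
```

>>> step_arm:
  claw: [70,70,70,70,70,70,70,70]
  slide:
    - [40,-0.4,-0.9]
    - [40,0,0]
    - [30,0,0]
    - [15,0,0]
    - [5,0,0]
    - [0,0,0]
    - [0,0,0]
    - [0,0,0]
  yaw: [0,0,0,0,0,0,0,0]

```text
clock: 2.15
position: [0.4802, -0.1372, 0.1025]
ee_rot: [-0.382, 1.568, -0.066]
ft_force: [0.0, 0.0, 0.6]
gripper_width: 0.698
```

```bash
python3 -c "
from h import *
delta(.480,-.1355,.0275); s=snap('wrist','w1'); print(proj(s,[.480,-.1355,.0595]))"
```

```text
clk 2.1 pos [ 0.4802 -0.1372  0.1025] F [0.  0.  0.6] w 0.698 slide mm [75.   1.7  0.1] R [-0.311  0.951  0.951  0.311] q [ 0.04  0.23 -0.26  0.   -1.07 -1.29]
[325.85283193 222.43946018]
```

View pics/w1.png

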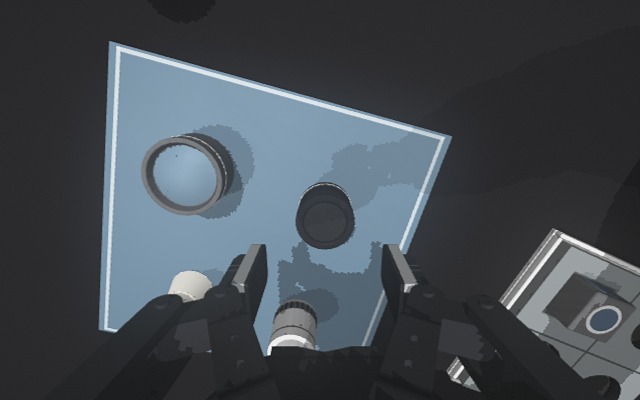

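The wrist view shows the eyepiece head centred at (325,220). The prediction was (326,222), so it agrees. Now I'll descend and grip.

>>> step_arm:
  claw: [70,70,70,70,70,70,70,46,44,40,40,40]
  slide:
    - [25,1.7,0]
    - [25,0,0]
    - [15,0,0]
    - [7,0,0]
    - [3,0,0]
    - [0,0,0]
    - [0,0,0]
    - [0,0,0]
    - [0,0,0]
    - [0,0,0]
    - [0,0,0]
    - [0,0,0]
  yaw: [0,0,0,0,0,0,0,0,0,0,0,0]

```text
clock: 3.4
position: [0.4796, -0.1356, 0.0273]
ee_rot: [-0.505, 1.569, -0.189]
ft_force: [-1.5, -0.3, 5.5]
gripper_width: 0.452
```

```bash
python3 -c "
from h import *
delta(.480,-.1355,.16); "
```

```text
clk 3.4 pos [ 0.4796 -0.1356  0.0273] F [-1.5 -0.3  5.5] w 0.452 slide mm [-132.7   -0.2    0.6] R [-0.311  0.95   0.95   0.311] q [ 0.04  0.32 -0.37  0.   -0.88 -1.29]
```

>>> step_arm:
  claw: [20,20,20,20,20,20,20,20,20,20]
  slide:
    - [0,0,0]
    - [0,0,0]
    - [-2,0,0]
    - [-6,0,0]
    - [-15,0,0]
    - [-25,0,0]
    - [-30,0,0]
    - [-30,0,0]
    - [-20,0,0]
    - [-5,0,0]
  yaw: [0,0,0,0,0,0,0,0,0,0]

```text
clock: 4.4
position: [0.4801, -0.1356, 0.1619]
ee_rot: [-0.392, 1.566, -0.076]
ft_force: [0.0, -0.0, -1.3]
gripper_width: 0.458
```

```bash
python3 -c "
from h import *
delta(.5065,.197,.16); "
```

```text
clk 4.4 pos [ 0.4801 -0.1356  0.1619] F [ 0.  -0.  -1.3] w 0.458 slide mm [  1.9 308.  128.5] R [-0.311  0.95   0.95   0.311] q [ 0.04  0.18 -0.16  0.   -1.22 -1.29]
```

Held: the wrist force shows about 1.1 N of weight. Carrying it to the narrow pocket.

>>> step_arm:
  claw: [20,20,20,20,20,20,20,20,20,20,20,20]
  slide:
    - [0,9,4]
    - [0,19,8]
    - [0,28,11.5]
    - [0,32,13.5]
    - [0,32,13.5]
    - [0,32,13.5]
    - [0,32,13.5]
    - [0,32,13.5]
    - [0,32,13.5]
    - [0,28,11.5]
    - [0,19,8]
    - [0,13,4.5]
  yaw: [0,0,0,0,0,0,0,0,0,0,0,0]

```text
clock: 5.6
position: [0.5041, 0.1988, 0.1571]
ee_rot: [-3.014, 1.567, -2.697]
ft_force: [0.6, -1.3, -1.0]
gripper_width: 0.452
```

>>> step_arm:
  claw: [20,20,20,20,20,20]
  slide:
    - [20,0,0]
    - [30,0,0]
    - [20,0,0]
    - [5,0,0]
    - [0,0,0]
    - [0,0,0]
  yaw: [0,0,0,0,0,0]

```text
clock: 6.2
position: [0.5059, 0.1974, 0.0852]
ee_rot: [-0.032, 1.569, 0.284]
ft_force: [-0.3, 0.4, -0.3]
gripper_width: 0.456
```

```bash
python3 -c "
from h import *
delta(.5065,.197,.0355); 
S=snap('scene','s1');D=snap('side','d1')
a=cv2.imread('pics/s1.png')[105:215,330:460];b=cv2.imread('pics/d1.png')[110:220,200:330]
cv2.imwrite('pics/c4.png',cv2.resize(np.vstack([a,b]),None,fx=2.7,fy=2.7,interpolation=cv2.INTER_CUBIC))
t=robot.read_state()['position']
for s in(S,D): print(proj(s,[t[0],t[1],t[2]-.026+.058]),proj(s,[t[0],t[1],t[2]-.026]),proj(s,[.5064,.1969,.019]))
"
```

```text
clk 6.2 pos [0.5059 0.1974 0.0852] F [-0.3  0.4 -0.3] w 0.456 slide mm [49.7 -0.6  0.3] R [-0.311  0.951  0.951  0.311] q [ 0.66  0.33 -0.17  0.   -1.07 -1.92]
[397.90037243 125.38726724] [394.69487677 146.87762856] [392.40413286 161.07347559]
[243.5472872  141.40103701] [245.72720325 164.28394379] [247.36638888 179.63494105]
```

View pics/c4.png

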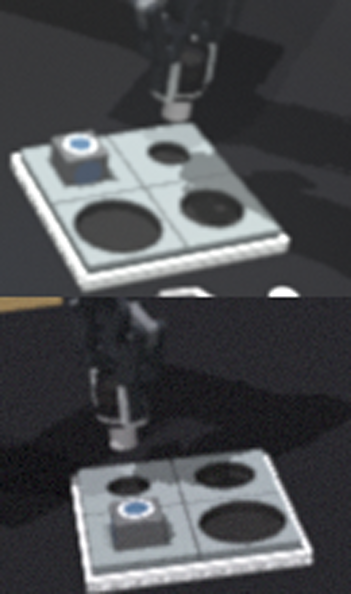

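The foot is at scene (395,146) and side (246,163), matching the prediction. Lowering with a slow end.

>>> step_arm:
  claw: [20,20,20,20,20,20,20,20,20,20]
  slide:
    - [10,-0.6,0.3]
    - [15,0,0]
    - [10,0,0]
    - [5,0,0]
    - [3,0,0]
    - [1.5,0,0]
    - [1,0,0]
    - [1,0,0]
    - [1,0,0]
    - [0,0,0]
  yaw: [0,0,0,0,0,0,0,0,0,0]

```text
clock: 7.3
position: [0.5058, 0.1968, 0.0368]
ee_rot: [0.554, 1.571, 0.869]
ft_force: [-0.9, 0.4, -1.0]
gripper_width: 0.453
```

>>> step_arm:
  claw: [20,20,20,20]
  slide:
    - [0.7,0,0]
    - [0.5,0,0]
    - [0,0,0]
    - [0,0,0]
  yaw: [0,0,0,0]

```text
clock: 7.7
position: [0.5058, 0.1967, 0.0356]
ee_rot: [-0.119, 1.571, 0.197]
ft_force: [-0.3, -0.3, -1.5]
gripper_width: 0.451
```

>>> step_arm:
  claw: [20,20,20,20]
  slide:
    - [0.5,0,0]
    - [0.5,0,0]
    - [0,0,0]
    - [0,0,0]
  yaw: [0,0,0,0]

```text
clock: 8.1
position: [0.506, 0.1968, 0.0352]
ee_rot: [-0.054, 1.57, 0.262]
ft_force: [-2.8, -0.2, 6.0]
gripper_width: 0.451
```

>>> step_arm:
  claw: [20,20,20,20]
  slide:
    - [0.4,0,0]
    - [0.4,0,0]
    - [0,0,0]
    - [0,0,0]
  yaw: [0,0,0,0]

```text
clock: 8.5
position: [0.5062, 0.1968, 0.0352]
ee_rot: [-0.052, 1.57, 0.265]
ft_force: [-4.3, -1.5, 10.6]
gripper_width: 0.455
```

Contact at the expected floor height. Releasing and rising.

>>> step_arm:
  claw: [48,52,58,65,68,68,68,68,68,68,68,68]
  slide:
    - [-0.8,0,0]
    - [0,0,0]
    - [0,0,0]
    - [0,0,0]
    - [0,0,0]
    - [-5,0,0]
    - [-15,0,0]
    - [-30,0,0]
    - [-35,0,0]
    - [-35,0,0]
    - [-15,0,0]
    - [0,0,0]
  yaw: [0,0,0,0,0,0,0,0,0,0,0,0]

```text
clock: 9.7
position: [0.5073, 0.1975, 0.1729]
ee_rot: [0.209, 1.565, 0.525]
ft_force: [0.1, 0.3, -0.4]
gripper_width: 0.68
```

```bash
python3 -c "
from h import *
delta(.602,-.1256,.16); 
s=snap('wrist','w2'); cv2.imwrite('pics/w2.png',s['color'][:,:,::-1])
print(proj(s,[.5064,.1969,.067]),[proj(s,[.5064,.1969,.019])])
"
```

```text
clk 9.7 pos [0.5073 0.1975 0.1729] F [ 0.1  0.3 -0.4] w 0.680 slide mm [  12.4 -336.5  -10.5] R [-0.311  0.95   0.95   0.311] q [ 0.66  0.26 -0.03  0.   -1.27 -1.91]
[322.93024984 192.21025188] [array([322.97555429, 178.16450487])]
```

View pics/w2.png

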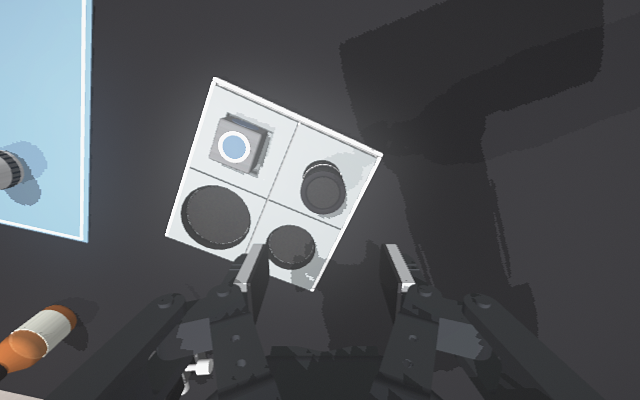

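The eyepiece stands in the narrow pocket with its top at (323,190), as predicted. Next is the objective.

>>> step_arm:
  claw: [70,70,70,70,70,70,70,70,70,70,70,70]
  slide:
    - [0,-12,-0.5]
    - [0,-25,-1]
    - [0,-33,-1]
    - [0,-34,-1]
    - [0,-34,-1]
    - [0,-34,-1]
    - [0,-34,-1]
    - [0,-34,-1]
    - [0,-34,-1]
    - [0,-30,-1]
    - [0,-20,-1]
    - [0,-12.5,0]
  yaw: [0,0,0,0,0,0,0,0,0,0,0,0]

```text
clock: 10.95
position: [0.5996, -0.1285, 0.1678]
ee_rot: [2.827, 1.568, 3.141]
ft_force: [-0.2, 0.9, 0.7]
gripper_width: 0.704
```

>>> step_arm:
  claw: [70,70,70,70,70,70]
  slide:
    - [15,0,0]
    - [25,0,0]
    - [15,0,0]
    - [5,0,0]
    - [0,0,0]
    - [0,0,0]
  yaw: [0,0,0,0,0,0]

```text
clock: 11.55
position: [0.6008, -0.1264, 0.1104]
ee_rot: [-0.651, 1.57, -0.335]
ft_force: [0.9, -0.4, 0.3]
gripper_width: 0.701
```

```bash
python3 -c "
from h import *
delta(.602,-.1256,.0185); 
s=snap('wrist','w3');print(proj(s,[.602,-.1256,.0735]))
crop('w3',220,120,420,270,4,'w3c')
"
```

```text
clk 11.6 pos [ 0.6008 -0.1264  0.1104] F [ 0.9 -0.4  0.3] w 0.701 slide mm [91.9  0.5  1.3] R [-0.311  0.95   0.95   0.311] q [ 0.05  0.44  0.06  0.   -1.19 -1.3 ]
[324.0061603  227.72506337]
```

View pics/w3c.png

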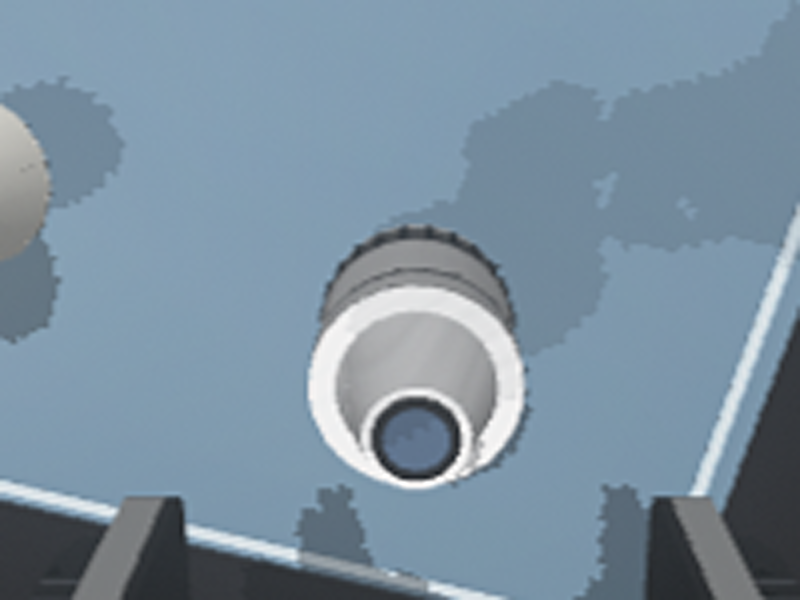

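The objective's lens is at (324,229.5) in the full frame, against a predicted (324,227.7). Descending to grip the barrel.

>>> step_arm:
  claw: [70,70,70,70,70,70,70,70,46,40,30,20]
  slide:
    - [20,0.5,1.3]
    - [28,0,0]
    - [23,0,0]
    - [12,0,0]
    - [6,0,0]
    - [3,0,0]
    - [0,0,0]
    - [0,0,0]
    - [0,0,0]
    - [0,0,0]
    - [0,0,0]
    - [0,0,0]
  yaw: [0,0,0,0,0,0,0,0,0,0,0,0]

```text
clock: 12.8
position: [0.6022, -0.1257, 0.0187]
ee_rot: [-0.554, 1.569, -0.238]
ft_force: [-0.3, -0.0, 5.7]
gripper_width: 0.443
```

>>> step_arm:
  claw: [20,20,20,20,20,20,20,20,20,20]
  slide:
    - [0,0,0]
    - [0,0,0]
    - [-2,0,0]
    - [-6,0,0]
    - [-15,0,0]
    - [-25,0,0]
    - [-35,0,0]
    - [-35,0,0]
    - [-20,0,0]
    - [-5,0,0]
  yaw: [0,0,0,0,0,0,0,0,0,0]

```text
clock: 13.8
position: [0.6026, -0.1256, 0.1634]
ee_rot: [-0.353, 1.566, -0.037]
ft_force: [-0.0, 0.5, -2.8]
gripper_width: 0.436
```

```bash
python3 -c "
from h import *
delta(.592,.1876,.16)
"
```

```text
clk 13.8 pos [ 0.6026 -0.1256  0.1634] F [-0.   0.5 -2.8] w 0.436 slide mm [  3.3 301.   87.2] R [-0.311  0.951  0.951  0.311] q [ 0.05  0.41  0.15  0.   -1.31 -1.3 ]
```

>>> step_arm:
  claw: [20,20,20,20,20,20,20,20,20,20,20,20]
  slide:
    - [0,9,2.5]
    - [0,19,5.5]
    - [0,28,8]
    - [0,31,9]
    - [0,31,9]
    - [0,31,9]
    - [0,31,9]
    - [0,31,9]
    - [0,31,9]
    - [0,28,8]
    - [0,19,5.5]
    - [0,12,3.5]
  yaw: [0,0,0,0,0,0,0,0,0,0,0,0]

```text
clock: 15.0
position: [0.5896, 0.1891, 0.1588]
ee_rot: [-3.088, 1.568, -2.771]
ft_force: [-0.3, -1.1, -1.9]
gripper_width: 0.438
```

>>> step_arm:
  claw: [20,20,20,20,20,20,20]
  slide:
    - [20,0,0]
    - [30,0,0]
    - [30,0,0]
    - [10,0,0]
    - [5,0,0]
    - [0,0,0]
    - [0,0,0]
  yaw: [0,0,0,0,0,0,0]

```text
clock: 15.7
position: [0.5917, 0.1879, 0.0672]
ee_rot: [0.022, 1.568, 0.338]
ft_force: [-1.2, 0.4, -2.6]
gripper_width: 0.442
```

```bash
python3 -c "
from h import *
delta(.592,.1876,.0264)
"
```

```text
clk 15.7 pos [0.5917 0.1879 0.0672] F [-1.2  0.4 -2.6] w 0.442 slide mm [40.8 -0.3  0.1] R [-0.311  0.951  0.951  0.311] q [ 0.56  0.48  0.02  0.   -1.1  -1.81]
```

>>> step_arm:
  claw: [20,20,20,20,20,20,20,20,20,20]
  slide:
    - [10,-0.3,0]
    - [12,0,0]
    - [7,0,0]
    - [4,0,0]
    - [3,0,0]
    - [1.5,0,0]
    - [1,0,0]
    - [1,0,0]
    - [0,0,0]
    - [0,0,0]
  yaw: [0,0,0,0,0,0,0,0,0,0]

```text
clock: 16.7
position: [0.591, 0.1874, 0.0267]
ee_rot: [0.033, 1.57, 0.349]
ft_force: [-1.7, -0.1, 1.3]
gripper_width: 0.441
```

>>> step_arm:
  claw: [20,20,20,20]
  slide:
    - [0.5,0,0]
    - [0.5,0,0]
    - [0,0,0]
    - [0,0,0]
  yaw: [0,0,0,0]

```text
clock: 17.1
position: [0.5911, 0.1875, 0.0267]
ee_rot: [-0.094, 1.569, 0.223]
ft_force: [-4.1, -0.3, 8.1]
gripper_width: 0.447
```

Contact at 26.7 mm against an expected 26.4 mm, so the objective is seated. Releasing.

>>> step_arm:
  claw: [46,50,56,65,68,68,68,68,68,68,68,68]
  slide:
    - [-0.8,0,0]
    - [0,0,0]
    - [0,0,0]
    - [0,0,0]
    - [0,0,0]
    - [-5,0,0]
    - [-15,0,0]
    - [-30,0,0]
    - [-40,0,0]
    - [-35,0,0]
    - [-15,0,0]
    - [0,0,0]
  yaw: [0,0,0,0,0,0,0,0,0,0,0,0]

```text
clock: 18.3
position: [0.5923, 0.1879, 0.1697]
ee_rot: [0.104, 1.564, 0.42]
ft_force: [0.8, 0.8, -0.5]
gripper_width: 0.68
```

```bash
python3 -c "
from h import *
delta(.4872,-.2411,.16)
s=snap('wrist','w4');print(proj(s,[.591,.1875,.081]))
crop('w4',200,100,440,270,3.3,'w4c')
"
```

```text
clk 18.3 pos [0.5923 0.1879 0.1697] F [ 0.8  0.8 -0.5] w 0.680 slide mm [   7.9 -375.1 -233.3] R [-0.311  0.95   0.95   0.311] q [ 0.56  0.41  0.18  0.   -1.33 -1.81]
[323.32795993 198.11205417]
```

View pics/w4c.png

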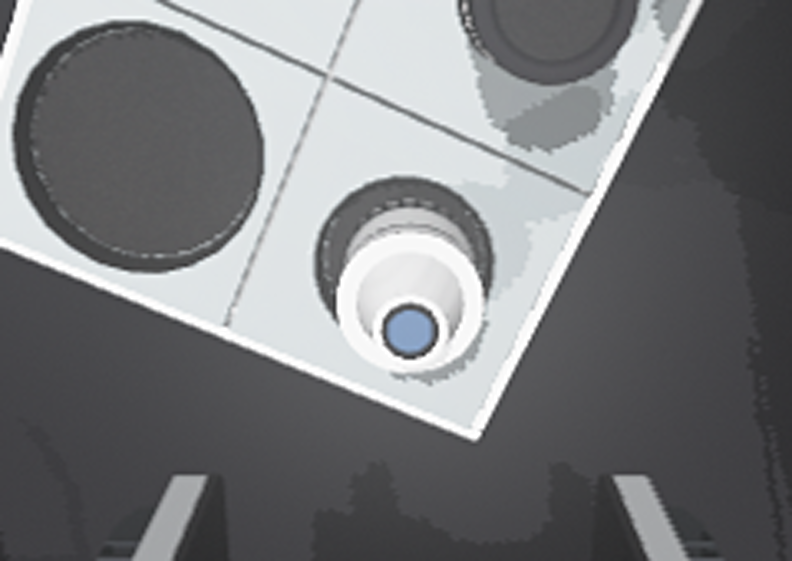

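The objective stands upright in the middle pocket with its lens at (324.5,200). Next is the aux lens.

>>> step_arm:
  claw: [90,90,90,90,90,90,90,90,90,90,90,90]
  slide:
    - [0,-15,-9]
    - [0,-28,-17.5]
    - [0,-36,-22.5]
    - [0,-36,-22.5]
    - [0,-36,-22.5]
    - [0,-36,-22.5]
    - [0,-36,-22.5]
    - [0,-36,-22.5]
    - [0,-36,-22.5]
    - [0,-36,-22.5]
    - [0,-28,-17]
    - [0,-16,-10]
  yaw: [0,0,0,0,0,0,0,0,0,0,0,0]

```text
clock: 19.55
position: [0.4829, -0.244, 0.1644]
ee_rot: [2.66, 1.568, 2.974]
ft_force: [-0.5, 0.3, -0.6]
gripper_width: 0.9
```

>>> step_arm:
  claw: [90,90,90,90,90,90,90]
  slide:
    - [20,0,0]
    - [30,0,0]
    - [25,0,0]
    - [10,0,0]
    - [5,0,0]
    - [0,0,0]
    - [0,0,0]
  yaw: [0,0,0,0,0,0,0]

```text
clock: 20.25
position: [0.4859, -0.2419, 0.0769]
ee_rot: [-0.717, 1.569, -0.401]
ft_force: [0.3, -0.4, 0.5]
gripper_width: 0.9
```

```bash
python3 -c "
from h import *
delta(.4872,-.2411,.0125)
s=snap('wrist','w5');print(proj(s,[.4872,-.2411,.0375]))
crop('w5',200,100,450,280,3.2,'w5c')
"
```

```text
clk 20.2 pos [ 0.4859 -0.2419  0.0769] F [ 0.3 -0.4  0.5] w 0.900 slide mm [64.4  0.4  1.4] R [-0.311  0.95   0.95   0.311] q [-0.17  0.34 -0.19  0.   -1.05 -1.08]
[323.96291907 226.19685482]
```

View pics/w5c.png

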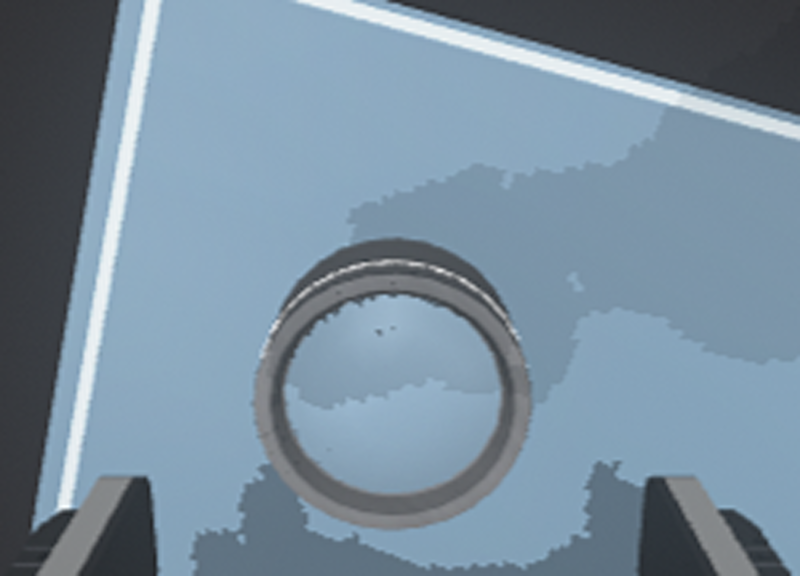

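The part is the grey steel mount, with its top centred at (323,224). Descending to grip.

>>> step_arm:
  claw: [90,90,90,90,90,90,90,90,66,60,50,40]
  slide:
    - [15,0.2,0.3]
    - [20,0,0]
    - [15,0,0]
    - [8,0,0]
    - [4,0,0]
    - [2.4,0,0]
    - [0,0,0]
    - [0,0,0]
    - [0,0,0]
    - [0,0,0]
    - [0,0,0]
    - [0,0,0]
  yaw: [0,0,0,0,0,0,0,0,0,0,0,0]

```text
clock: 21.5
position: [0.4863, -0.2418, 0.0126]
ee_rot: [-0.821, 1.569, -0.505]
ft_force: [0.0, -0.4, 4.7]
gripper_width: 0.656
```

>>> step_arm:
  claw: [40,40,40,40,40,40,40,40,40,40]
  slide:
    - [0,0,0]
    - [0,0,0]
    - [-2,0,0]
    - [-6,0,0]
    - [-15,0,0]
    - [-25,0,0]
    - [-30,0,0]
    - [-30,0,0]
    - [-20,0,0]
    - [-5,0,0]
  yaw: [0,0,0,0,0,0,0,0,0,0]

```text
clock: 22.5
position: [0.4866, -0.2417, 0.1471]
ee_rot: [-0.581, 1.566, -0.265]
ft_force: [-0.0, -0.1, -2.8]
gripper_width: 0.658
```

```bash
python3 -c "
from h import *
delta(.5829,.1019,.145)
"
```

```text
clk 22.5 pos [ 0.4866 -0.2417  0.1471] F [-0.  -0.1 -2.8] w 0.658 slide mm [  2.1 296.6 198.3] R [-0.311  0.95   0.95   0.311] q [-0.17  0.28 -0.08  0.   -1.21 -1.08]
```

>>> step_arm:
  claw: [40,40,40,40,40,40,40,40,40,40,40,40]
  slide:
    - [0,9,6]
    - [0,18,12]
    - [0,27,18]
    - [0,30.5,20.5]
    - [0,30.5,20.5]
    - [0,30.5,20.5]
    - [0,30.5,20.5]
    - [0,30.5,20.5]
    - [0,30.5,20.5]
    - [0,28,18.5]
    - [0,20,13]
    - [0,12,7.8]
  yaw: [0,0,0,0,0,0,0,0,0,0,0,0]

```text
clock: 23.7
position: [0.5808, 0.1047, 0.1423]
ee_rot: [3.004, 1.567, -2.962]
ft_force: [-1.4, -0.6, -2.3]
gripper_width: 0.656
```

>>> step_arm:
  claw: [40,40,40,40,40,40,40]
  slide:
    - [15,0,0]
    - [25,0,0]
    - [25,0,0]
    - [10,0,0]
    - [5,0,0]
    - [0,0,0]
    - [0,0,0]
  yaw: [0,0,0,0,0,0,0]

```text
clock: 24.4
position: [0.5825, 0.1027, 0.0656]
ee_rot: [-0.108, 1.569, 0.208]
ft_force: [1.0, -0.0, -2.8]
gripper_width: 0.659
```

```bash
python3 -c "
from h import *
delta(.5829,.1019,.0203)
"
```

```text
clk 24.4 pos [0.5825 0.1027 0.0656] F [ 1.  -0.  -2.8] w 0.659 slide mm [45.3 -0.8  0. ] R [-0.311  0.951  0.951  0.311] q [ 0.44  0.43 -0.07  0.   -1.07 -1.69]
```

>>> step_arm:
  claw: [40,40,40,40,40,40,40,40,40,40]
  slide:
    - [10,-0.8,0]
    - [14,0,0]
    - [9,0,0]
    - [5,0,0]
    - [3,0,0]
    - [1.5,0,0]
    - [1,0,0]
    - [0.5,0,0]
    - [0,0,0]
    - [0,0,0]
  yaw: [0,0,0,0,0,0,0,0,0,0]

```text
clock: 25.4
position: [0.5821, 0.1018, 0.0207]
ee_rot: [0.016, 1.57, 0.332]
ft_force: [0.2, 0.4, -1.8]
gripper_width: 0.659
```

>>> step_arm:
  claw: [40,40,40,40,40]
  slide:
    - [0.5,0,0]
    - [0.5,0,0]
    - [0.5,0,0]
    - [0,0,0]
    - [0,0,0]
  yaw: [0,0,0,0,0]

```text
clock: 25.9
position: [0.5822, 0.1018, 0.0207]
ee_rot: [-0.259, 1.57, 0.057]
ft_force: [-4.6, 0.9, 9.3]
gripper_width: 0.656
```

Contact at 20.7 mm against an expected 20.3 mm. Releasing the aux lens and rising.

>>> step_arm:
  claw: [68,71,75,79,80,80,80,80,80,80,80,80]
  slide:
    - [-0.8,0,0]
    - [0,0,0]
    - [0,0,0]
    - [0,0,0]
    - [0,0,0]
    - [-5,0,0]
    - [-15,0,0]
    - [-30,0,0]
    - [-40,0,0]
    - [-35,0,0]
    - [-15,0,0]
    - [0,0,0]
  yaw: [0,0,0,0,0,0,0,0,0,0,0,0]

```text
clock: 27.1
position: [0.5837, 0.1022, 0.1634]
ee_rot: [-0.015, 1.564, 0.301]
ft_force: [0.6, -0.1, -0.2]
gripper_width: 0.798
```

```bash
python3 -c "
from h import *
delta(.606,-.2271,.16)
s=snap('wrist','w6')
crop('w6',160,60,480,290,2.4,'w6c')
S=load('scene0')
"
```

```text
clk 27.1 pos [0.5837 0.1022 0.1634] F [ 0.6 -0.1 -0.2] w 0.798 slide mm [   2.9 -319.9  -81.1] R [-0.311  0.95   0.95   0.311] q [ 0.44  0.36  0.08  0.   -1.29 -1.69]
```

View pics/w6c.png

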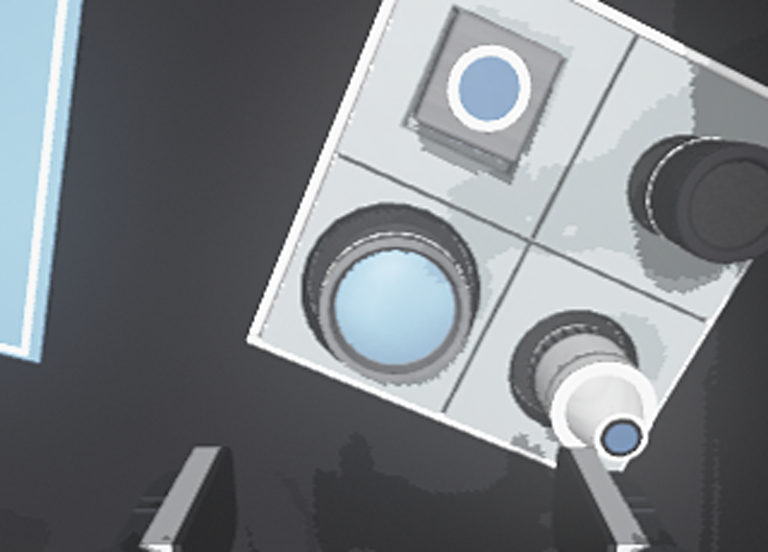

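Aux lens, objective and eyepiece all stand in their pockets. Going to the cap.

>>> step_arm:
  claw: [60,60,60,60,60,60,60,60,60,60,60,60]
  slide:
    - [0,-12,-3]
    - [0,-24,-6]
    - [0,-31,-8]
    - [0,-32,-8]
    - [0,-32,-8]
    - [0,-32,-8]
    - [0,-32,-8]
    - [0,-32,-8]
    - [0,-32,-8]
    - [0,-29,-8]
    - [0,-20,-5]
    - [0,-12,-3]
  yaw: [0,0,0,0,0,0,0,0,0,0,0,0]

```text
clock: 28.35
position: [0.6032, -0.2297, 0.1579]
ee_rot: [2.682, 1.568, 2.996]
ft_force: [0.3, 0.9, -0.5]
gripper_width: 0.6
```

>>> step_arm:
  claw: [60,60,60,60,60,60,60]
  slide:
    - [15,0,0]
    - [25,0,0]
    - [20,0,0]
    - [8,0,0]
    - [2,0,0]
    - [0,0,0]
    - [0,0,0]
  yaw: [0,0,0,0,0,0,0]

```text
clock: 29.05
position: [0.6051, -0.2277, 0.091]
ee_rot: [-0.633, 1.569, -0.317]
ft_force: [0.0, -0.3, 0.1]
gripper_width: 0.598
```

```bash
python3 -c "
from h import *
delta(.606,-.2271,.0275)
s=snap('wrist','w7');print(proj(s,[.606,-.2271,.0515]))
crop('w7',220,120,420,270,4,'w7c')
"
```

```text
clk 29.1 pos [ 0.6051 -0.2277  0.091 ] F [ 0.  -0.3  0.1] w 0.598 slide mm [63.5  0.4  0.9] R [-0.311  0.95   0.95   0.311] q [-0.12  0.51  0.13  0.   -1.19 -1.14]
[323.81747212 225.56276841]
```

View pics/w7c.png

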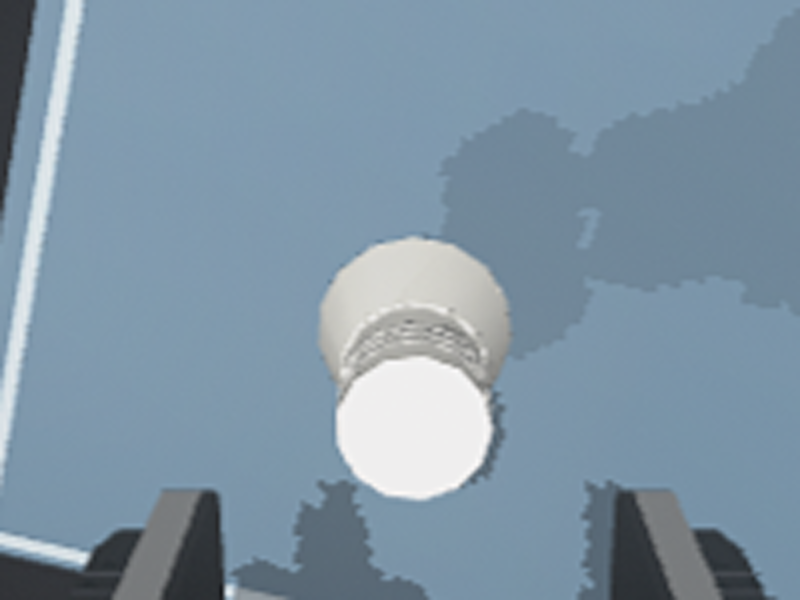

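The cap's top centre is at (323.5,226.8) in the full frame. For the 2 mm fit I'll compute cap and objective offsets relative to the TCP from the same wrist camera, so its bias cancels.

```bash
python3 -c "
from h import *
f=lambda x,y,ox,oy,k:((x+.5)/k-.5+ox,(y+.5)/k-.5+oy)
a=atz(load('w3'),*f(416,438,220,120,4),.0735); b=atz(load('w4'),*f(411,331,200,100,3.3),.0812); c=atz(load('w7'),*f(414,427,220,120,4),.0515)
print('obj mat',a,'obj tray',b,'cap',c)
R=Ro.from_euler('xyz',robot.read_state()['ee_rot']).as_matrix()
print('obj mat - graspTCP (tool)',(R.T@(a-[.6024,-.1256,0]))[1:]*1e3)
print('obj tray - relTCP (tool)',(R.T@(b-[.5911,.1875,0]))[1:]*1e3, 'vs w4 TCP',(R.T@(b-[.5923,.1879,0]))[1:]*1e3)
print('cap - nowTCP',(R.T@(c-[.6051,-.2277,0]))[1:]*1e3)
delta(.606,-.2271,.0275)
"
```

```text
obj mat [ 0.60302602 -0.12552674  0.0735    ] obj tray [0.59222575 0.18864704 0.0812    ] cap [ 0.60669837 -0.22735433  0.0515    ]
obj mat - graspTCP (tool) [-0.20794098  0.74729202]
obj tray - relTCP (tool) [0.64861668 1.56960569] vs w4 TCP [0.64143925 0.30471694]
cap - nowTCP [-0.22643832  1.71737959]
clk 29.1 pos [ 0.6051 -0.2277  0.091 ] F [ 0.  -0.7  0.8] w 0.602 slide mm [63.5  0.3  0.9] R [-0.311  0.95   0.95   0.311] q [-0.12  0.51  0.13  0.   -1.19 -1.14]
```

>>> step_arm:
  claw: [60,60,60,60,60,60,60,60,32,28,20,12]
  slide:
    - [15,0.1,1.0]
    - [20,0,0]
    - [15,0,0]
    - [8,0,0]
    - [4,0,0]
    - [1.5,0,0]
    - [0,0,0]
    - [0,0,0]
    - [0,0,0]
    - [0,0,0]
    - [0,0,0]
    - [0,0,0]
  yaw: [0,0,0,0,0,0,0,0,0,0,0,0]

```text
clock: 30.3
position: [0.6056, -0.2272, 0.0269]
ee_rot: [-0.666, 1.57, -0.35]
ft_force: [-0.5, 0.5, 4.2]
gripper_width: 0.283
```

>>> step_arm:
  claw: [10,10,10,10,10,10,10,10,10,10,10,10]
  slide:
    - [0,0,0]
    - [0,0,0]
    - [-2,0,0]
    - [-6,0,0]
    - [-15,0,0]
    - [-25,0,0]
    - [-30,0,0]
    - [-30,0,0]
    - [-25,0,0]
    - [-10,0,0]
    - [-4,0,0]
    - [0,0,0]
  yaw: [0,0,0,0,0,0,0,0,0,0,0,0]

```text
clock: 31.5
position: [0.605, -0.2269, 0.1724]
ee_rot: [2.292, 1.569, 2.607]
ft_force: [-0.0, -0.2, -0.3]
gripper_width: 0.284
```

```bash
python3 -c "
from h import *
delta(.5914,.188,.175)
"
```

```text
clk 31.5 pos [ 0.605  -0.2269  0.1724] F [-0.  -0.2 -0.3] w 0.284 slide mm [ -2.3 398.6 115.9] R [-0.31   0.951  0.951  0.31 ] q [-0.12  0.47  0.27 -0.   -1.38 -1.14]
```

>>> step_arm:
  claw: [10,10,10,10,10,10,10,10,10,10,10,10]
  slide:
    - [0,12,3.5]
    - [0,25,7]
    - [0,36,10.5]
    - [0,40,11.5]
    - [0,40,11.5]
    - [0,40,11.5]
    - [0,40,11.5]
    - [0,40,11.5]
    - [0,40,11.5]
    - [0,38,11.5]
    - [0,30,9]
    - [0,17.5,5]
  yaw: [0,0,0,0,0,0,0,0,0,0,0,0]

```text
clock: 32.7
position: [0.59, 0.1903, 0.1715]
ee_rot: [3.117, 1.568, -2.848]
ft_force: [0.4, -0.6, -0.7]
gripper_width: 0.286
```

>>> step_arm:
  claw: [10,10,10,10,10,10,10]
  slide:
    - [15,0,0]
    - [18,0,0]
    - [10,0,0]
    - [5,0,0]
    - [2,0,0]
    - [0,0,0]
    - [0,0,0]
  yaw: [0,0,0,0,0,0,0]

```text
clock: 33.4
position: [0.5918, 0.1875, 0.1241]
ee_rot: [0.045, 1.569, 0.361]
ft_force: [-0.1, 0.1, -0.2]
gripper_width: 0.283
```

```bash
python3 -c "
from h import *
delta(.5912,.188,.0849)
S=snap('scene','s2');D=snap('side','d2')
a=cv2.imread('pics/s2.png')[130:195,370:440];b=cv2.imread('pics/d2.png')[125:190,250:320]
g=lambda i:cv2.resize(i,None,fx=8.5,fy=8.5,interpolation=cv2.INTER_CUBIC)
x=cv2.resize(np.hstack([g(a),g(b)]),(796,370));cv2.imwrite('pics/c5.png',x)
t=robot.read_state()['position'];r=t[2]-.0254
for s in(S,D): print(proj(s,[t[0],t[1],r]),proj(s,[.5912,.188,.0815]),proj(s,[.5912,.188,.0595]))
"
```

```text
clk 33.4 pos [0.5918 0.1875 0.1241] F [-0.1  0.1 -0.2] w 0.283 slide mm [39.2  0.6 -0.4] R [-0.31   0.951  0.951  0.31 ] q [ 0.56  0.44  0.1   0.   -1.23 -1.81]
[413.66423151 151.95855663] [412.4711115  158.39397023] [410.94020898 166.62698813]
[281.27716545 145.35715718] [281.35546469 152.01691358] [281.76963517 160.46098705]
```

View pics/c5.png

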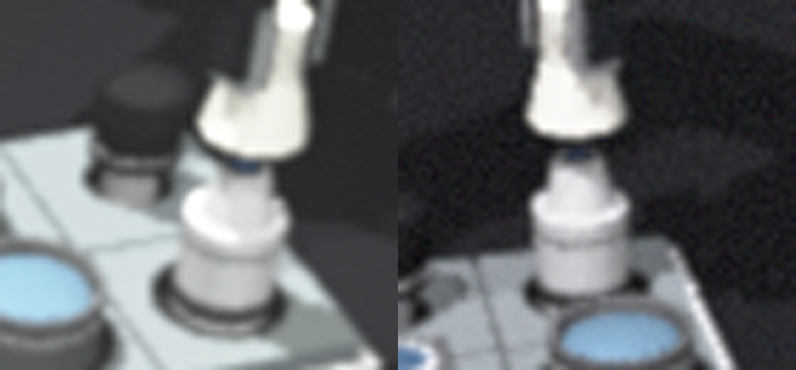

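In the crop, the rim is at scene x≈255 against the shoulder at 235 (predicted 251/235.5), and side 577 against 580 (predicted 578/581). That is aligned within about 1 mm, so I'll lower straight down slowly.

>>> step_arm:
  claw: [10,10,10,10,10,10,10,10]
  slide:
    - [5,0,-0.2]
    - [5,0,0]
    - [5,0,0]
    - [4,0,0]
    - [3,0,0]
    - [3,0,0]
    - [0,0,0]
    - [0,0,0]
  yaw: [0,0,0,0,0,0,0,0]

```text
clock: 34.3
position: [0.5912, 0.1875, 0.0984]
ee_rot: [-0.872, 1.571, -0.556]
ft_force: [-0.6, -0.5, -0.6]
gripper_width: 0.281
```

>>> step_arm:
  claw: [10,10,10,10,10,10,10,10]
  slide:
    - [2,0,0]
    - [2,0,0]
    - [2,0,0]
    - [2,0,0]
    - [2,0,0]
    - [1,0,0]
    - [0,0,0]
    - [0,0,0]
  yaw: [0,0,0,0,0,0,0,0]

```text
clock: 35.1
position: [0.5912, 0.1875, 0.0873]
ee_rot: [-0.454, 1.571, -0.138]
ft_force: [0.8, 0.5, -0.4]
gripper_width: 0.281
```

No side forces, with 2.4 mm left.

>>> step_arm:
  claw: [10,10,10,10,10]
  slide:
    - [0.8,0,0]
    - [0.6,0,0]
    - [0.4,0,0]
    - [0,0,0]
    - [0,0,0]
  yaw: [0,0,0,0,0]

```text
clock: 35.6
position: [0.5911, 0.1875, 0.0855]
ee_rot: [-1.855, 1.571, -1.539]
ft_force: [0.8, 1.0, -0.4]
gripper_width: 0.284
```

>>> step_arm:
  claw: [10,10,10,10,10]
  slide:
    - [0.4,0,0]
    - [0.4,0,0]
    - [0.2,0,0]
    - [0,0,0]
    - [0,0,0]
  yaw: [0,0,0,0,0]

```text
clock: 36.1
position: [0.5913, 0.1875, 0.0849]
ee_rot: [-0.016, 1.57, 0.3]
ft_force: [-0.8, -0.5, 3.0]
gripper_width: 0.284
```

Contact at 84.9 mm, exactly the predicted home height. Releasing and retreating straight up.

>>> step_arm:
  claw: [29,32,38,46,54,60,60,60,60,60,60,60]
  slide:
    - [-0.2,0,0]
    - [0,0,0]
    - [0,0,0]
    - [0,0,0]
    - [0,0,0]
    - [0,0,0]
    - [-5,0,0]
    - [-15,0,0]
    - [-30,0,0]
    - [-30,0,0]
    - [-20,0,0]
    - [0,0,0]
  yaw: [0,0,0,0,0,0,0,0,0,0,0,0]

```text
clock: 37.3
position: [0.593, 0.188, 0.1891]
ee_rot: [0.059, 1.563, 0.375]
ft_force: [0.5, -0.1, 0.9]
gripper_width: 0.598
```

>>> step_arm:
  claw: [60,60,60,60,60,60,60,60]
  slide:
    - [0,-10,-5]
    - [0,-25,-12]
    - [0,-30,-15]
    - [0,-30,-15]
    - [0,-30,-15]
    - [0,-20,-10]
    - [0,0,0]
    - [0,0,0]
  yaw: [0,0,0,0,0,0,0,0]

```text
clock: 38.1
position: [0.567, 0.0265, 0.1839]
ee_rot: [2.927, 1.569, -3.041]
ft_force: [-0.4, 1.2, -0.2]
gripper_width: 0.596
```

```bash
python3 -c "
from h import *
delta(.5914,.188,.0849)
S=snap('scene','s3');D=snap('side','d3')
a=cv2.imread('pics/s3.png')[120:280,330:470];b=cv2.imread('pics/d3.png')[100:260,220:360]
g=lambda i:cv2.resize(i,None,fx=2.8,fy=2.8,interpolation=cv2.INTER_CUBIC)
cv2.imwrite('pics/c6.png',np.hstack([g(a),g(b)]))
"
```

```text
clk 38.1 pos [0.567  0.0265 0.1839] F [-0.4  1.2 -0.2] w 0.596 slide mm [ 98.9 146.   73.3] R [-0.309  0.951  0.951  0.309] q [ 0.32  0.31  0.06 -0.   -1.32 -1.58]
```

View pics/c6.png

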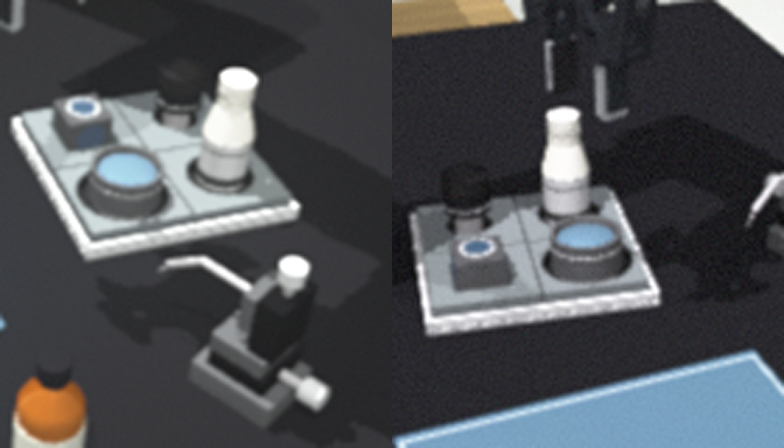

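The cap sits squarely on the shoulder in both views. All parts are upright in their pockets, the cube, bottle and positioner are undisturbed, and the gripper is clear. Handing in.

```bash
python3 -c "
from plant import job
print(job.hand_in())"
```

```text
the job is handed in; nothing more can be done
None
```

The job is done and handed in at about 38 s on the robot's clock, well inside the 120 s limit. I placed the eyepiece in the narrow pocket, the objective in the middle one and the aux lens in the wide one. The dust cap then went over the objective's nose.

- **Seating:** each part was lowered in small steps until the wrist force showed a light contact of about 3–11 N. Contact came within 0.4 mm of the expected height for the objective and aux lens. The cap touched exactly at its predicted home height, with no side force. The eyepiece touched about where its pocket floor was expected.
- **Last pictures:** the scene and side views show all parts upright in their pockets and the cap square on the shoulder. The filter cube, bottle and positioner look undisturbed, and the gripper is clear. I never moved towards the blue look-alike.
- **Small disagreement:** the cameras and the measured tool position differed by about 1 mm over where the objective stood. The cap has 2 mm of play, and it went on without binding. No check failed.

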